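# Shut the glue-setting press and start it

### The arm

A 6-joint arm with a two-finger parallel gripper is mounted at the origin on the work surface. World frame = base frame: x ahead of the robot, y to its left, z up, the work surface at z = 0. Lengths are in mm, angles in rad, forces in N, time in s.
With the tool pointing down it reaches from about 350 to 975 mm from the base axis. Payload 7.1 kg.
Tool frame: the origin (TCP) lies at the very end of the fingers, on their centre line; the grasp point (between the pads) lies 19 mm behind it; z points along the fingers, y is the line along which they close (so a half turn about z gives the same grasp; the last joint's range is limited). The gripper opens to 88 mm and grips with 3 to 60 N. Pads are 20 mm wide; open, the fingers measure 115 mm over their backs; the gripper's body (75 mm by 178 mm) begins 61 mm behind the grasp point.
Start: joints at [1.19, 0.423, 1.63, -0, 1.089, -0.019], TCP at [221.192, 584.533, 222.675] pointing down, gripper open.
Joint ranges: [-3, 3], [-0.9, 2.11], [0.09, 2.58], [-1.31, 4.45], [0.11, 2.69], [-2.54, 2.54]. Speed limits (rad/s): [2.39, 2.39, 3.01, 3.14, 3.14, 3.14].

### API

Orientations are given as a rotation vector (axis times angle).
In Python, from workcell import ctrl, optics gives the robot as it stands.
- The arm moves only by the shell command python3 -m jog 'ROWS'. ROWS is JSON, a list of rows, each a list of 7 numbers: the shift along the tool's x, y, z in units of 40 mm (1.0 is 40 mm), then the turn, a rotation vector about the tool's x, y, z in units of 6 degrees (1.0 is 6 degrees), then the opening, from 0 (shut) to 1 (fully open). A call has 1 to 20 rows; each row shifts and turns the commanded pose from where the row before left it, along the tool's axes as they then stand; what a row does not reach is not made up. A row lasts 1/10 s, in which the tool goes at most 50 mm and 8.59 degrees, less where a joint would pass 70% of its speed; a pose out of reach is approached as far as the arm can. A call is refused whole if a number of a shift passes 1 or a number of a turn 1, either way. A call with a gripper value outside its range is refused whole. The fingers move at their own pace and stop on an object; the grip force is fixed at half the most. Time passes only in rows, so rows that do not move let the fingers close. It gives the time, the measured TCP pose, the force, the opening and the grip force at its end, in the units of the state.
- ctrl.get_obs(): the state, without advancing time (a new reading comes with each control period).
- optics.get_image(name): name is "side" or "top"; returns the picture (384x512x3 uint8, red, green, blue); there is no depth.
- optics.camera_model(name): a dict with "fov_y" (degrees; the focal length in pixels is half the picture's height over the tangent of half this angle, whatever the lens; pixels are square), "cx", "cy" (the principal point, pixels), "view" (4x4, takes a point from world to camera coordinates). Camera axes: x right, y up, looking along -z (the intrinsics and any distortion apply to the point x, -y, -z); pixel columns grow to the right and rows downward; lengths in mm; the calibration is good to about 2 mm. A picture is of the moment at which its call begins. camera_model takes no time and is no camera call.
- ctrl.close_job(): hands the job in; it is judged then, once.
Trained networks look in the newest picture that a camera, given by its name, has taken for a name from the list of things; names that differ only in an ending like _2 or _b are one class to them, and where a whole thing is asked for, a point or a joint stands for the part that bears it (a point fixed in the world has none). Each returns a list of dicts, best first, with "conf" (0 to 1); they miss things now and then, are a little off and sometimes report something else, mostly with a low value. They report only what shows in the picture. A call takes as long as a camera call.
- optics.masks_of(target, camera): "pixels" (384x512 bool, what is visible of it) and "extent" ([centre column, centre row, width, height] in pixels, round what is visible of it).
The state is a dict: "t": time; "qpos": joint angles; "qvel": joint speeds; "joint_torque": joint torques, N m; "ee_pos": TCP position; "orientation": TCP orientation; "ft_force": force on the tool from outside, world axes, zero at the start; "moment": the same for the moment, N m; "width": finger opening in mm; "grasp_force": force on a finger pad.
Only numpy, scipy, OpenCV 4.12 (cv2) and the standard library are available. Lean on these libraries where they do the work, as an engineer would, in place of code of your own. Each camera call takes 0.05 s, during which the arm holds its last target. There are 200 camera calls.

### The job

The glue-setting press is loaded with paper-board discs. Close up: swing its lid fully down first, then swing the steel clamp arm over until it lies fully down on the lid. After that start it on the control box by pressing the round key right down and then the square key, one at a time; do not press the long bar key, and leave the jar, the bowl and the spare disc on the table where they are.

Things in the scene. Friction and masses are not known exactly. Their poses are not given: they have to be found in the camera images.
- press: Fixed wooden tray, 200 (its x) by 260 (its y) by 65 mm high, six bays each holding a loose disc 62 mm wide; origin at the centre of its underside on the table, z up. Its x points to the hinge side, away from the robot. A clamp post 50 x 30 mm stands outside its +y side, centred 160 mm from the origin, topped by two steel cheeks to 106 mm high.
- lid (a joint): Angle of the plywood lid in rad: 0 closed flat on the tray, grows as it opens (starts 0.9 to 1.5, end stop 1.6). The hinge is stiff: the lid stays where it is left and must be pushed all the way down (2 to 5 N at the middle of the lid).
- lid_hinge (a point): Lid hinge: middle of the hinge line, which runs along the press's y on its +x top rim, 100 mm from the press origin, 65 mm above the table. Axes as the press. The lid is a slab 200 mm long from the hinge, 260 mm wide, 10 mm thick; closed, its top face is 75 mm above the table.
- lid_edge (a point): Middle of the lid's free edge, on its outer (upper when closed) face, 200 mm from the hinge line. A steel bar handle, 10 mm thick and 90 mm wide across the lid's middle, stands on the outer face 25 mm inside this edge and reaches 31 mm out of it.
- clamp (a joint): Angle of the clamp arm in rad: 0 lying level with its rubber foot on the closed lid, grows as it is raised (about 1.57 upright, more leans outward; starts 1.35 to 1.7, end stop 1.8). It stays where it is left; about 2 N at its end moves it.
- clamp_hinge (a point): Pivot of the clamp arm, above the post: 160 mm along the press's +y from its origin, 92 mm above the table. It turns about the press's x axis. From here the arm, a steel bar 130 mm long, 18 mm wide and 10 mm thick, points to the press's -y when down, its upper face then 97 mm above the table.
- clamp_tip (a point): Free end of the clamp arm, on its outer (upper when down) face, 130 mm from the pivot.
- panel: Fixed grey control box, 110 (its x) by 190 (its y) by 50 mm high; origin at the centre of its underside, z up. Three grey spring keys stand side by side on its top, 55 mm apart along its y, in any order.
- key_round (a joint): Travel of the round key in m: 0 up, 0.006 fully down (about 5 N). It springs back.
- key_round_top (a point): Centre of the round key's top face, 26 mm wide, 68 mm above the table when up.
- key_square (a joint): Travel of the square key in m: 0 up, 0.006 fully down (about 5 N). It springs back.
- key_square_top (a point): Centre of the square key's top face, 26 x 26 mm, 68 mm above the table when up.
- key_bar (a joint): Travel of the long bar key in m: 0 up, 0.006 fully down. Not to be pressed.
- key_bar_top (a point): Centre of the long bar key's top face, 58 x 14 mm, long along the panel's x, 68 mm above the table when up.
- jar: Bystander: clear jar with white cap, 68 mm wide, 100 mm high, on the table beyond the control box; origin at the centre of its underside.
- bowl: Bystander: aluminium bowl, 120 mm wide, 50 mm high, on the table to the left of the press; origin at the centre of its underside.
- spare: Bystander: spare paper-board disc, 62 mm wide, 20 mm high, on the table to the left of the press, nearer the robot; origin at the centre of its underside.

How it is judged:
By the outcome, as a careful person would: the job done as asked, in the order asked, and still so for the second after the job is handed in, with the robot touching nothing.
It also fails if it takes over 72 s, if anything falls off the work surface, if the arm or the gripper's body presses on something with over 40 N, if the wrist force passes 120 N, or if a joint passes its speed limit or range.

## Working session

There is one attempt and no reset: what is moved stays moved. The work goes in short steps, Python scripts to look and compute and a shell command to move; the robot and the scene stay as the last step left them, time stands still between calls to the robot, and variables do not carry over. Pictures are saved under pics/ and viewed, at most 10 in all, crops included, and the job is handed in when it is done.

```bash
mkdir -p pics; python3 - <<'E'
from workcell import ctrl, optics
import cv2, numpy as np
o=ctrl.get_obs();print(o['t'],o['ee_pos'],o['orientation'],o['ft_force'],o['width'])
for c in ['side','top']:
    im=optics.get_image(c);cv2.imwrite(f'pics/{c}0.png',im[:,:,::-1])
    m=optics.camera_model(c);print(c,{k:(np.round(v,3).tolist() if k=='view' else v) for k,v in m.items()})
    for n in ['press','lid','clamp','panel','key_round','key_square','key_bar','jar','bowl','spare']:
        r=optics.masks_of(n,c)
        print(c,n,[(round(float(d['conf']),2),np.round(d['extent']).tolist(), np.round(np.argwhere(d['pixels']).mean(0)[::-1],1).tolist()) for d in r[:3]])
E
```

```text
0.0 [220.98675676 584.04002827 221.90805725] [-5.65152097e-01 -3.09003363e+00  2.35511358e-03] [-0.71319117  0.05970063 -0.09371455] 87.77646041836314
side {'fov_y': 55.176536445862055, 'cx': 251.58411125013097, 'cy': 192.50104281200632, 'view': [[0.751, -0.66, 0.027, -404.773], [0.346, 0.427, 0.836, -268.202], [-0.563, -0.618, 0.549, -643.056], [0.0, 0.0, 0.0, 1.0]]}
side press [(0.83, [224.0, 161.0, 117.0, 145.0], [232.1, 166.2]), (0.22, [251.0, 138.0, 58.0, 96.0], [251.9, 135.7])]
side lid [(0.84, [252.0, 137.0, 63.0, 97.0], [252.1, 135.8])]
side clamp [(0.69, [348.0, 296.0, 21.0, 16.0], [346.3, 296.3]), (0.52, [193.0, 126.0, 10.0, 45.0], [192.0, 124.8])]
side panel [(0.9, [322.0, 297.0, 114.0, 96.0], [321.7, 296.4]), (0.21, [361.0, 215.0, 32.0, 51.0], [360.3, 214.6])]
side key_round []
side key_square [(0.5, [347.0, 298.0, 21.0, 18.0], [346.6, 296.3]), (0.26, [224.0, 162.0, 116.0, 142.0], [232.4, 166.4])]
side key_bar [(0.66, [320.0, 284.0, 23.0, 25.0], [319.8, 282.3])]
side jar [(0.79, [361.0, 215.0, 36.0, 45.0], [360.2, 213.9]), (0.7, [322.0, 283.0, 20.0, 25.0], [320.1, 282.1])
[... 439 characters left out ...]
, 124.0, 37.0], [207.1, 139.8]), (0.74, [197.0, 179.0, 137.0, 112.0], [205.7, 177.7])]
top clamp [(0.57, [138.0, 176.0, 21.0, 10.0], [137.7, 175.5])]
top panel [(0.71, [376.0, 221.0, 84.0, 54.0], [375.7, 220.4])]
top key_round [(0.54, [358.0, 228.0, 6.0, 8.0], [358.6, 227.4])]
top key_square []
top key_bar [(0.72, [380.0, 224.0, 11.0, 23.0], [380.0, 224.0]), (0.66, [197.0, 179.0, 139.0, 105.0], [205.7, 177.5]), (0.61, [140.0, 251.0, 24.0, 27.0], [141.0, 252.2])]
top jar [(0.15, [98.0, 167.0, 42.0, 46.0], [95.9, 168.4])]
top bowl [(0.61, [137.0, 176.0, 23.0, 12.0], [137.4, 175.3]), (0.57, [98.0, 169.0, 43.0, 46.0], [95.7, 168.9])]
top spare [(0.65, [140.0, 252.0, 26.0, 23.0], [140.7, 252.3])]
```

```bash
python3 -c "
import cv2,numpy as np
a=cv2.imread('pics/side0.png');b=cv2.imread('pics/top0.png')
cv2.imwrite('pics/s0b.png',cv2.resize(a,(798,598)));cv2.imwrite('pics/t0b.png',cv2.resize(b,(798,598)))"
```

```text
(no output)
```

View pics/s0b.png

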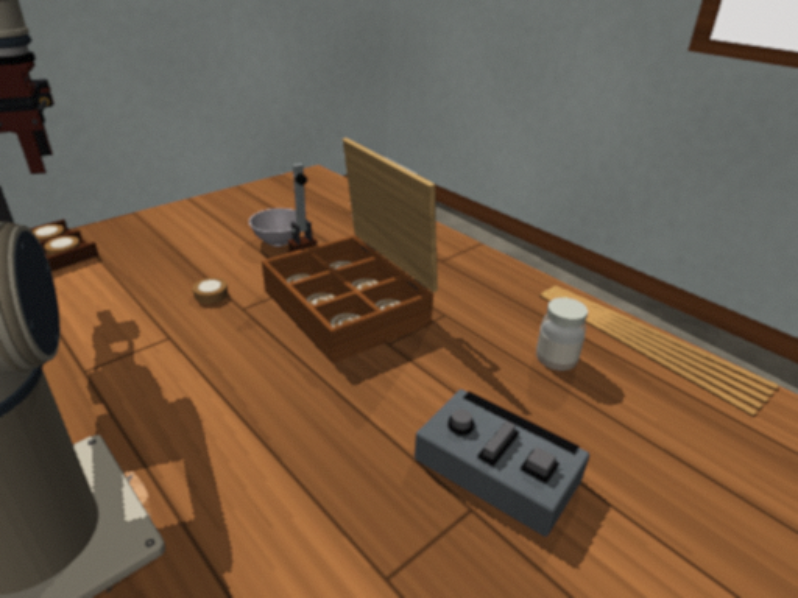

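View pics/t0b.png

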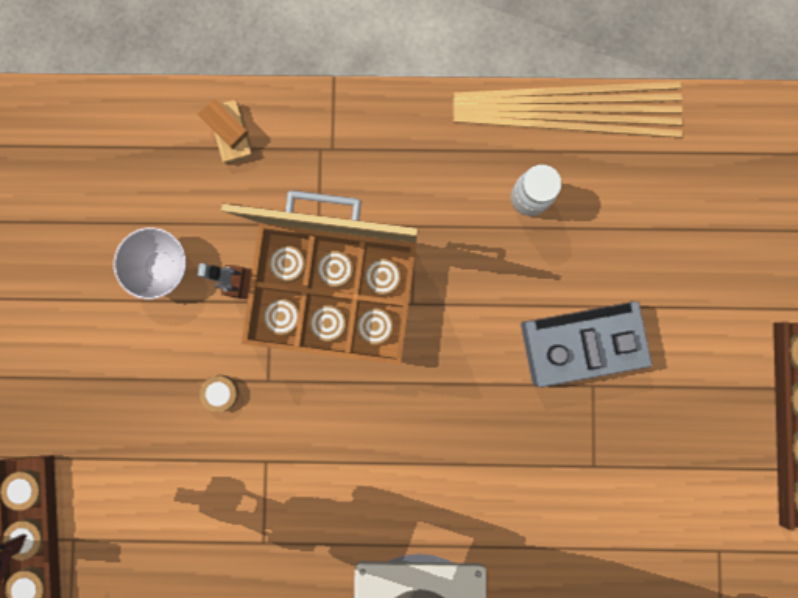

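```bash
cat > h.py <<'E'
import numpy as np
from workcell import ctrl, optics
from scipy.spatial.transform import Rotation as R
def cam(c):
    m=optics.camera_model(c);V=np.array(m['view']);f=192/np.tan(np.radians(m['fov_y']/2))
    return V,f,m['cx'],m['cy']
def ray(c,p):
    V,f,cx,cy=cam(c);d=np.array([(p[0]-cx)/f,-(p[1]-cy)/f,-1.]);Rm=V[:3,:3]
    return -Rm.T@V[:3,3], Rm.T@d/np.linalg.norm(d)
def atz(c,p,z):
    o,d=ray(c,p);return o+d*(z-o[2])/d[2]
def tri(ps,pt):
    A=np.zeros((3,3));b=np.zeros(3)
    L=[ray('side',ps),ray('top',pt)]
    for o,d in L:
        P=np.eye(3)-np.outer(d,d);A+=P;b+=P@o
    x=np.linalg.solve(A,b);return x,[np.linalg.norm((np.eye(3)-np.outer(d,d))@(x-o)) for o,d in L]
def proj(c,X):
    V,f,cx,cy=cam(c);q=V[:3,:3]@X+V[:3,3];return cx+f*q[0]/-q[2],cy-f*q[1]/-q[2]
def delta(target,zrot=None):
    """tool-frame shift in units to reach world target (mm)"""
    o=ctrl.get_obs();r=R.from_rotvec(o['orientation'])
    return r.inv().apply(np.array(target)-o['ee_pos'])/40
E
python3 - <<'E'
from h import *
S=np.array([798/512,598/384]);np.set_printoptions(precision=1,suppress=True)
pts={'round':((461,417),(560,354)),'bar':((500,437),(594,346)),'square':((542,458),(626,341)),
'panelTL':((463,394),(523,320)),'panelTR':((587,459),(638,303)),'panelBL':((418,436),(535,386)),'panelBR':((549,527),(650,369)),
'pr_backleft':((358,240),(262,228)),'pr_frontleft':((264,264),(246,342)),'pr_frontright':((331,329),(402,360)),
'lidL':((345,140),(222,206)),'lidR':((434,187),(417,231)),'cliptip':((298,165),(203,270)),'spare':((209,286),(218,394))}
for k,(a,b) in pts.items():
    x,e=tri(np.array(a)/S,np.array(b)/S);print(k,x,np.array(e))
r=R.from_rotvec(ctrl.get_obs()['orientation']).as_matrix();print(r)
E
```

```text
round [ 460.6 -219.8   63.4] [0.1 0.1]
bar [ 473.7 -274.2   62.7] [0.6 0.6]
square [ 483.8 -327.    63.4] [1.4 1.4]
panelTL [ 518.4 -168.9   32.5] [3.7 3.7]
panelTR [ 546.3 -355.    40.4] [0.4 0.4]
panelBL [ 410.4 -188.2   37.1] [4.7 4.7]
panelBR [ 437.7 -378.1   29.2] [1. 1.]
pr_backleft [668.4 265.3  53.3] [7.7 7.7]
pr_frontleft [474.2 289.5  56.2] [1.4 1.4]
pr_frontright [445.8  35.9  64.4] [2. 2.]
lidL [655.1 274.5 257.4] [1.4 1.4]
lidR [624.5  15.  258.1] [1.8 1.8]
cliptip [574.  309.8 218. ] [1.7 1.7]
spare [385.8 344.7  16.2] [1.6 1.6]
[[-0.9  0.4 -0. ]
 [ 0.4  0.9 -0. ]
 [-0.  -0.  -1. ]]
```

```bash
cat >> h.py <<'E'
O=np.array([559.3,151.2,0]);ex=np.array([.9934,-.1148,0]);ey=np.array([.1148,.9934,0])
def P(u,v,z): return O+u*ex+v*ey+np.array([0,0,z])
def st(*targets):
    o=ctrl.get_obs();p=np.array(o['ee_pos']);d=p-O;r=R.from_rotvec(o['orientation']);ry=r.as_matrix()[:,1]
    print('t',round(o['t'],2),'p',p.round(1),'uvz',(d@ex).round(1),(d@ey).round(1),'F',np.round(o['ft_force'],1),'w',round(o['width'],1),'ydeg',np.degrees(np.arctan2(ry[1],ry[0])).round(1),'tz',r.as_matrix()[:,2].round(3))
    for t in targets: print('->',np.round(r.inv().apply(t-p)/40,2)); p=t
E
python3 -m jog '[[0,0,-0.46,0,0,-0.4,0],[0,0,-0.46,0,0,-0.4,0],[0,0,-0.46,0,0,-0.4,0],[0,0,-0.46,0,0,-0.4,0],[0,0,-0.46,0,0,-0.4,0],[0,0,-0.46,0,0,-0.4,0],[0,0,0,0,0,0,0]]'
python3 -c "
from h import *
st(P(130,-75,330),P(130,-75,215))
print(atz('top',(560/798*512,354/598*384),68),atz('side',(461/798*512,417/598*384),68))
print(atz('top',(626/798*512,341/598*384),68),atz('side',(542/798*512,458/598*384),68))"
```

```text
t: 1.8
ee_pos: [221.7, 585.8, 335.8]
orientation: [0.173, 3.135, 0.007]
ft_force: [0.3, -0.1, 0.1]
width: 35.2
grasp_force: 0.0
t 1.8 p [221.7 585.8 335.8] uvz -385.3 393.0 F [ 0.3 -0.1  0.1] w 35.2 ydeg 83.7 tz [ 0.002  0.005 -1.   ]
-> [-12.82 -11.76   0.11]
-> [ 0.   -0.01  2.87]
[ 460.6478013  -218.55800032   68.        ] [ 457.02931634 -222.73124092   68.        ]
[ 482.87506443 -324.19951306   68.        ] [ 481.14990298 -329.83671084   68.        ]
```

```bash
python3 -m jog '[[-0.64,-0.59,0,0,0,0,0],[-0.64,-0.59,0,0,0,0,0],[-0.64,-0.59,0,0,0,0,0],[-0.64,-0.59,0,0,0,0,0],[-0.64,-0.59,0,0,0,0,0],[-0.64,-0.59,0,0,0,0,0],[-0.64,-0.59,0,0,0,0,0],[-0.64,-0.59,0,0,0,0,0],[-0.64,-0.59,0,0,0,0,0],[-0.64,-0.59,0,0,0,0,0],[-0.64,-0.59,0,0,0,0,0],[-0.64,-0.59,0,0,0,0,0],[-0.64,-0.59,0,0,0,0,0],[-0.64,-0.59,0,0,0,0,0],[-0.64,-0.59,0,0,0,0,0],[-0.64,-0.59,0,0,0,0,0],[-0.64,-0.59,0,0,0,0,0],[-0.64,-0.59,0,0,0,0,0],[-0.64,-0.59,0,0,0,0,0],[0,0,0,0,0,0,0]]'
python3 -c "
from h import *
st(P(130,-75,330),P(130,-75,215))"
```

```text
t: 3.8
ee_pos: [656.8, 82.1, 331.2]
orientation: [-0.181, -3.136, 0.002]
ft_force: [0.6, 0.2, -0.5]
width: 0.7
grasp_force: 0.0
t 3.8 p [656.8  82.1 331.2] uvz 104.8 -57.5 F [ 0.6  0.2 -0.5] w 0.7 ydeg 83.4 tz [-0.001 -0.001 -1.   ]
-> [-0.63 -0.44  0.03]
-> [-0.    0.    2.87]
```

```bash
python3 -m jog '[[-0.35,-0.22,0,0,0,0,0],[-0.33,-0.22,0,0,0,0,0],[0,0,0,0,0,0,0],[0,0,0.48,0,0,0,0],[0,0,0.48,0,0,0,0],[0,0,0.48,0,0,0,0],[0,0,0.48,0,0,0,0],[0,0,0.48,0,0,0,0],[0,0,0.48,0,0,0,0],[0,0,0,0,0,0,0]]'
python3 - <<'E'
from h import *
import cv2
st()
a=optics.get_image('side')[40:260,120:400];b=optics.get_image('top')[60:280,80:360]
cv2.imwrite('pics/1.png',cv2.resize(np.vstack([a,b]),None,fx=1.35,fy=1.35)[:,:,::-1])
E
```

```text
t: 4.8
ee_pos: [678.2, 65.4, 215.0]
orientation: [-0.172, -3.132, 0.001]
ft_force: [-0.8, -0.5, -0.4]
width: 0.7
grasp_force: 0.0
t 4.8 p [678.2  65.4 215. ] uvz 128.0 -71.6 F [-0.8 -0.5 -0.4] w 0.7 ydeg 83.7 tz [-0.005 -0.    -1.   ]
```

View pics/1.png

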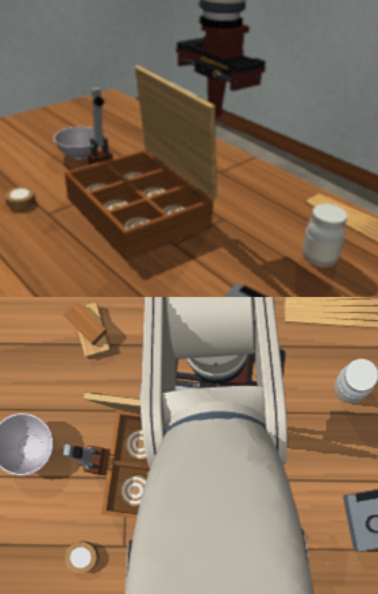

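```bash
python3 -m jog '[[0.3,0,0,0,0,0,0],[0.3,0,0,0,0,0,0],[0.3,0,0.04,0,0,0,0],[0.3,0,0.04,0,0,0,0],[0.24,0,0.07,0,0,0,0],[0.24,0,0.07,0,0,0,0],[0.24,0,0.08,0,0,0,0],[0.22,0,0.12,0,0,0,0],[0.22,0,0.12,0,0,0,0],[0.22,0,0.12,0,0,0,0],[0,0,0,0,0,0,0]]'
python3 -c "
from h import *
st()"
```

```text
t: 6.0
ee_pos: [575.4, 76.2, 190.0]
orientation: [-0.173, -3.133, 0.001]
ft_force: [-0.7, 0.7, -0.3]
width: 0.5
grasp_force: 0.0
t 6.0 p [575.4  76.2 190. ] uvz 24.7 -72.7 F [-0.7  0.7 -0.3] w 0.5 ydeg 83.7 tz [-0.004 -0.    -1.   ]
```

```bash
python3 - <<'E'
from h import *
import cv2
a=optics.get_image('side')[40:260,120:400]
cv2.imwrite('pics/2.png',cv2.resize(a,None,fx=1.5,fy=1.5)[:,:,::-1])
E
```

```text
(no output)
```

View pics/2.png

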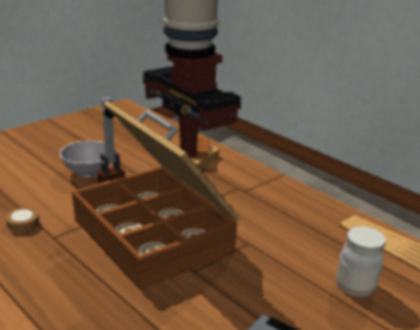

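The lid has followed to about 0.9 rad, with the fingers behind it at about (190,140). Continuing.

```bash
python3 -m jog '[[0.19,0,0.16,0,0,0,0],[0.19,0,0.16,0,0,0,0],[0.19,0,0.17,0,0,0,0],[0.16,0,0.2,0,0,0,0],[0.15,0,0.2,0,0,0,0],[0.15,0,0.2,0,0,0,0],[0.12,0,0.22,0,0,0,0],[0.11,0,0.22,0,0,0,0],[0.11,0,0.23,0,0,0,0],[0.06,0,0.18,0,0,0,0],[0.05,0,0.18,0,0,0,0],[0.05,0,0.18,0,0,0,0],[0.03,0,0.14,0,0,0,0],[0.03,0,0.14,0,0,0,0],[0.02,0,0.14,0,0,0,0],[0,0,0.1,0,0,0,0],[0,0,0,0,0,0,0]]'
python3 -c "
from h import *
st()"
```

```text
t: 7.75
ee_pos: [513.6, 83.2, 78.1]
orientation: [-0.173, -3.136, 0.0]
ft_force: [-0.2, -0.5, 1.5]
width: 0.4
grasp_force: 0.0
t 7.75 p [513.6  83.2  78.1] uvz -37.6 -72.8 F [-0.2 -0.5  1.5] w 0.4 ydeg 83.7 tz [-0.001 -0.    -1.   ]
```

```bash
python3 -m jog '[[0,0,0.04,0,0,0,0],[0,0,0.04,0,0,0,0],[0,0,0.04,0,0,0,0],[0,0,0,0,0,0,0]]'
python3 -m jog '[[0,0,0.04,0,0,0,0],[0,0,0.04,0,0,0,0],[0,0,0,0,0,0,0]]'
```

```text
t: 8.15
ee_pos: [513.9, 83.3, 75.6]
orientation: [0.173, 3.136, 0.0]
ft_force: [-6.6, -1.4, 20.1]
width: -0.0
grasp_force: 10.6
t: 8.45
ee_pos: [514.0, 83.3, 75.2]
orientation: [0.173, 3.136, 0.0]
ft_force: [-17.9, -1.8, 55.9]
width: 0.4
grasp_force: 27.9
```

```bash
python3 -m jog '[[0,0,-0.3,0,0,0,0],[0,0,-0.6,0,0,0,0],[0,0,-0.7,0,0,0,0],[0,0,-0.7,0,0,0,0],[0,0,-0.7,0,0,0,0],[0,0,-0.7,0,0,0,0],[0,0,-0.7,0,0,0,0],[0,0,-0.7,0,0,0,0],[0,0,-0.7,0,0,0,0],[0,0,-0.4,0,0,0,0],[0,0,0,0,0,0,0]]'
python3 -c "
from h import *
st(P(-2,212,330),P(-2,212,202))"
```

```text
t: 9.55
ee_pos: [515.1, 83.4, 321.2]
orientation: [0.173, 3.132, 0.002]
ft_force: [0.3, -1.0, -0.7]
width: 0.8
grasp_force: 0.0
t 9.55 p [515.1  83.4 321.2] uvz -36.1 -72.4 F [ 0.3 -1.  -0.7] w 0.8 ydeg 83.7 tz [ 0.005  0.001 -1.   ]
-> [-0.89  7.11 -0.21]
-> [ 0.02 -0.    3.2 ]
```

```bash
python3 -m jog '[[-0.09,0.7,0,0,0,0,0],[-0.09,0.7,0,0,0,0,0],[-0.09,0.7,0,0,0,0,0],[-0.09,0.7,0,0,0,0,0],[-0.09,0.7,0,0,0,0,0],[-0.09,0.7,0,0,0,0,0],[-0.09,0.7,0,0,0,0,0],[-0.09,0.7,0,0,0,0,0],[-0.09,0.7,0,0,0,0,0],[-0.09,0.7,0,0,0,0,0],[0,0.1,0,0,0,0,0],[0,0,0,0,0,0,0]]'
python3 - <<'E'
from h import *
import cv2
st(P(-2,212,330),P(-2,212,202))
a=optics.get_image('side')[20:280,90:400]
cv2.imwrite('pics/3.png',cv2.resize(a,None,fx=2,fy=2)[:,:,::-1])
E
```

```text
t: 10.75
ee_pos: [580.2, 361.7, 316.8]
orientation: [-0.171, -3.135, 0.002]
ft_force: [-1.2, 0.5, 0.8]
width: 0.0
grasp_force: 0.0
t 10.75 p [580.2 361.7 316.8] uvz -3.4 211.5 F [-1.2  0.5  0.8] w 0.0 ydeg 83.7 tz [-0.002 -0.001 -1.   ]
-> [-0.03  0.01 -0.33]
-> [-0.01  0.01  3.2 ]
```

View pics/3.png

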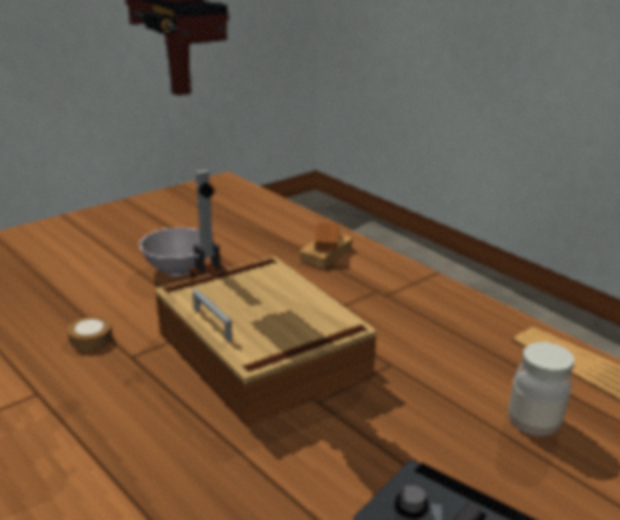

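The lid lies flat and closed; the clamp stands upright at about (203,210) and the fingers are left of and above it. Descending and swinging the clamp over.

```bash
python3 -m jog '[[0,0,0.48,0,0,0,0],[0,0,0.48,0,0,0,0],[0,0,0.48,0,0,0,0],[0,0,0.48,0,0,0,0],[0,0,0.48,0,0,0,0],[0,0,0.46,0,0,0,0],[0,0,0,0,0,0,0]]'
python3 -m jog '[[0,-0.28,0,0,0,0,0],[0,-0.28,0,0,0,0,0],[0,-0.28,0,0,0,0,0],[0,-0.25,0.02,0,0,0,0],[0,-0.25,0.02,0,0,0,0],[0,-0.25,0.03,0,0,0,0],[0,-0.2,0.08,0,0,0,0],[0,-0.2,0.1,0,0,0,0],[0,-0.19,0.1,0,0,0,0],[0,-0.18,0.1,0,0,0,0],[0,0,0,0,0,0,0]]'
python3 -c "
from h import *
st()"
```

```text
t: 11.5
ee_pos: [579.2, 359.1, 201.5]
orientation: [-0.175, -3.132, 0.005]
ft_force: [-1.2, 0.7, -0.5]
width: 0.7
grasp_force: 0.0
t: 12.6
ee_pos: [569.7, 266.4, 185.2]
orientation: [-0.174, -3.135, 0.002]
ft_force: [0.1, -0.2, -0.3]
width: 0.7
grasp_force: 0.0
t 12.6 p [569.7 266.4 185.2] uvz -2.9 115.7 F [ 0.1 -0.2 -0.3] w 0.7 ydeg 83.6 tz [-0.002 -0.001 -1.   ]
```

```bash
python3 -m jog '[[0,-0.21,0.16,0,0,0,0],[0,-0.2,0.17,0,0,0,0],[0,-0.17,0.18,0,0,0,0],[0,-0.16,0.22,0,0,0,0],[0,-0.15,0.23,0,0,0,0],[0,-0.12,0.23,0,0,0,0],[0,-0.08,0.25,0,0,0,0],[0,-0.06,0.26,0,0,0,0],[0,-0.05,0.2,0,0,0,0],[0,-0.03,0.16,0,0,0,0],[0,-0.02,0.1,0,0,0,0],[0,0,0,0,0,0,0]]'
python3 - <<'E'
from h import *
import cv2
st()
a=optics.get_image('side')[20:280,90:400]
cv2.imwrite('pics/4.png',cv2.resize(a,None,fx=1.6,fy=1.6)[:,:,::-1])
E
```

```text
t: 13.8
ee_pos: [564.5, 217.9, 99.2]
orientation: [-0.173, -3.136, 0.001]
ft_force: [-0.3, -0.1, 0.4]
width: 0.5
grasp_force: 0.0
t 13.8 p [564.5 217.9  99.2] uvz -2.5 66.9 F [-0.3 -0.1  0.4] w 0.5 ydeg 83.7 tz [-0.001 -0.    -1.   ]
```

View pics/4.png

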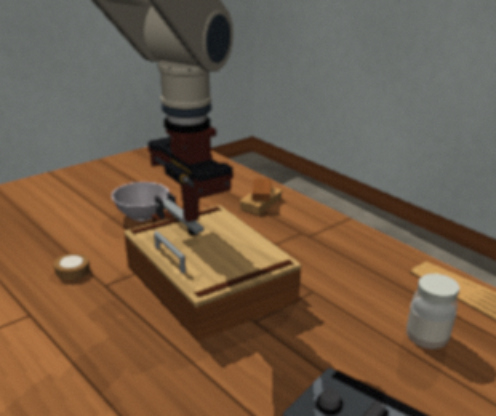

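The clamp is under the fingers at (190,222), nearly down. Pressing it home.

```bash
python3 -m jog '[[0,0,0.04,0,0,0,0],[0,0,0.04,0,0,0,0],[0,0,0.03,0,0,0,0],[0,0,0,0,0,0,0]]'
python3 -m jog '[[0,0,0.04,0,0,0,0],[0,0,0.03,0,0,0,0],[0,0,0,0,0,0,0]]'
```

```text
t: 14.25
ee_pos: [565.1, 218.1, 97.1]
orientation: [0.173, 3.136, 0.0]
ft_force: [-3.3, -2.0, 12.6]
width: 0.4
grasp_force: 6.5
t: 14.55
ee_pos: [565.3, 218.1, 96.7]
orientation: [0.173, 3.136, 0.001]
ft_force: [-11.3, -4.3, 33.4]
width: 0.6
grasp_force: 16.8
```

```bash
python3 -m jog '[[0,0,-0.3,0,0,0,0],[0,0,-0.5,0,0,-0.5,0],[0,0,-0.6,0,0,-0.5,0],[0,0,-0.6,0,0,-0.5,0],[0,0,-0.6,0,0,-0.5,0],[0,0,-0.3,0,0,-0.5,0],[0,0,0,0,0,-0.5,0],[0,0,0,0,0,0,0]]'
python3 - <<'E'
from h import *
import cv2
t=[460,-220.5,200]
st(np.array(t))
b=optics.get_image('top');a=optics.get_image('side')[60:240,100:356]
cv2.imwrite('pics/5.png',np.vstack([cv2.resize(a,(426,300)),cv2.resize(b[190:270,310:424],(426,299))])[:,:,::-1])
for n in ['key_round','key_square','key_bar']:
    for c in ('top','side'):
        for d in optics.masks_of(n,c)[:2]:
            q=np.argwhere(d['pixels']).mean(0)[::-1];print(n,c,round(d['conf'],2),q.round(1),atz(c,q,66).round(1))
E
```

```text
t: 15.35
ee_pos: [565.1, 218.1, 209.4]
orientation: [-0.32, 3.124, 0.0]
ft_force: [0.4, -0.8, 0.4]
width: 0.4
grasp_force: 0.0
t 15.35 p [565.1 218.1 209.4] uvz -1.9 67.2 F [ 0.4 -0.8  0.4] w 0.4 ydeg 101.7 tz [ 0.001  0.    -1.   ]
-> [  4.8  -10.21   0.23]
key_round top 0.62 [358.7 227.5] [ 460.1 -217.6   66. ]
key_round side 0.62 [295.9 269.3] [ 455.7 -224.5   66. ]
key_round side 0.57 [320.2 281.9] [ 467.  -276.9   66. ]
key_square top 0.65 [401.5 219.4] [ 481.9 -324.7   66. ]
key_square top 0.3 [226.4 189.7] [551.  115.9  66. ]
key_square side 0.57 [346.2 295.7] [ 477.7 -329.4   66. ]
key_bar top 0.56 [380. 223.] [ 472.  -270.7   66. ]
```

View pics/5.png

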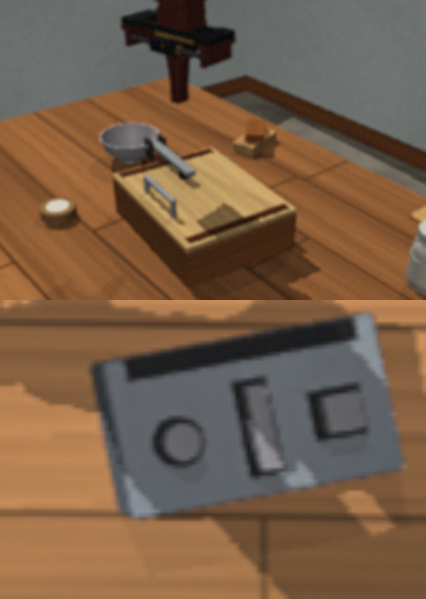

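The clamp now lies along the closed lid at (175,158). The keys run round (180,440), bar (260,425), square (340,412). Going to the round key.

```bash
python3 -m jog '[[0.3,-0.64,0,0,0,0,0],[0.3,-0.64,0,0,0,0,0],[0.3,-0.64,0,0,0,0,0],[0.3,-0.64,0,0,0,0,0],[0.3,-0.64,0,0,0,0,0],[0.3,-0.64,0,0,0,0,0],[0.3,-0.64,0,0,0,0,0],[0.3,-0.64,0,0,0,0,0],[0.3,-0.64,0,0,0,0,0],[0.3,-0.64,0,0,0,0,0],[0.3,-0.64,0,0,0,0,0],[0.3,-0.64,0,0,0,0,0],[0.3,-0.64,0,0,0,0,0],[0.3,-0.64,0,0,0,0,0],[0.3,-0.64,0,0,0,0,0],[0.3,-0.64,0,0,0,0,0],[0,0,0,0,0,0,0]]'
python3 -c "
from h import *
st(np.array([459.5,-220,90]))"
```

```text
t: 17.45
ee_pos: [459.3, -224.4, 208.7]
orientation: [-0.315, 3.126, -0.001]
ft_force: [0.2, 0.6, 0.8]
width: 0.1
grasp_force: 0.0
t 17.45 p [ 459.3 -224.4  208.7] uvz -56.2 -384.6 F [0.2 0.6 0.8] w 0.1 ydeg 101.5 tz [ 0.    -0.001 -1.   ]
-> [-0.03  0.11  2.97]
```

```bash
python3 -m jog '[[-0.02,0.1,0.3,0,0,0,0],[0,0,0.5,0,0,0,0],[0,0,0.5,0,0,0,0],[0,0,0.5,0,0,0,0],[0,0,0.5,0,0,0,0],[0,0,0.4,0,0,0,0],[0,0,0.25,0,0,0,0],[0,0,0.2,0,0,0,0],[0,0,0,0,0,0,0]]'
python3 - <<'E'
from h import *
import cv2
st()
a=optics.get_image('side')[220:370,240:400]
cv2.imwrite('pics/6.png',cv2.resize(a,None,fx=2.5,fy=2.5)[:,:,::-1])
E
```

```text
t: 18.35
ee_pos: [459.3, -217.0, 81.7]
orientation: [0.32, -3.124, -0.002]
ft_force: [-0.2, 0.4, -0.0]
width: 0.5
grasp_force: 0.0
t 18.35 p [ 459.3 -217.    81.7] uvz -57.1 -377.3 F [-0.2  0.4 -0. ] w 0.5 ydeg 101.7 tz [-0.002  0.001 -1.   ]
```

View pics/6.png

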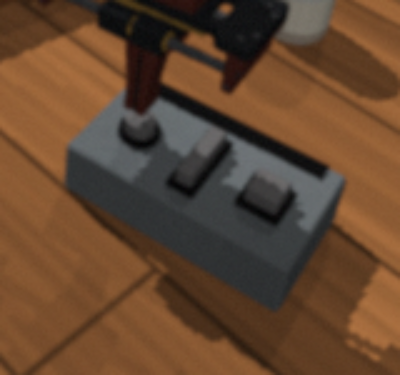

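Fingers are right over the round key at (140,120). Pressing.

```bash
python3 -m jog '[[0,-0.06,0.1,0,0,0,0],[0,0,0.1,0,0,0,0],[0,0,0.1,0,0,0,0],[0,0,0.05,0,0,0,0],[0,0,0.05,0,0,0,0],[0,0,0.05,0,0,0,0],[0,0,0.05,0,0,0,0],[0,0,0,0,0,0,0]]'
python3 -m jog '[[0,0,0.03,0,0,0,0],[0,0,0,0,0,0,0]]'
```

```text
t: 19.2
ee_pos: [460.1, -220.3, 62.6]
orientation: [0.319, -3.125, 0.0]
ft_force: [-2.3, -0.4, 4.1]
width: 0.4
grasp_force: 2.3
t: 19.4
ee_pos: [460.1, -220.3, 62.2]
orientation: [0.319, -3.125, 0.0]
ft_force: [-2.9, 1.6, 11.9]
width: 0.4
grasp_force: 6.1
```

```bash
python3 -m jog '[[0,0,0.03,0,0,0,0],[0,0,0,0,0,0,0],[0,0,0,0,0,0,0]]'
python3 -m jog '[[0,0,-0.2,0,0,0,0],[0,0,-0.4,0,0,0,0],[0,0,-0.4,0,0,0,0],[0,0,0,0,0,0,0]]'
python3 -c "
from h import *
st(np.array([482,-327,101]))"
```

```text
t: 19.7
ee_pos: [460.2, -220.3, 61.9]
orientation: [-0.32, 3.125, -0.0]
ft_force: [-6.7, 3.3, 25.5]
width: 0.2
grasp_force: 12.2
t: 20.1
ee_pos: [461.5, -220.8, 101.8]
orientation: [-0.319, 3.122, -0.003]
ft_force: [-0.3, -0.2, 0.3]
width: 0.5
grasp_force: 0.0
t 20.1 p [ 461.5 -220.8  101.8] uvz -54.5 -380.8 F [-0.3 -0.2  0.3] w 0.5 ydeg 101.7 tz [ 0.003 -0.002 -1.   ]
-> [ 0.04 -2.7   0.03]
```

```bash
python3 -m jog '[[0.01,-0.45,0,0,0,0,0],[0.01,-0.45,0,0,0,0,0],[0.01,-0.45,0,0,0,0,0],[0.01,-0.45,0,0,0,0,0],[0,-0.45,0,0,0,0,0],[0,-0.45,0,0,0,0,0],[0,0,0,0,0,0,0],[0,0,0.25,0,0,0,0],[0,0,0.25,0,0,0,0],[0,0,0,0,0,0,0]]'
python3 - <<'E'
from h import *
import cv2
st(np.array([482,-326.5,62]))
a=optics.get_image('side')[220:370,240:400]
cv2.imwrite('pics/7.png',cv2.resize(a,None,fx=2.5,fy=2.5)[:,:,::-1])
E
```

```text
t: 21.1
ee_pos: [479.1, -324.7, 78.3]
orientation: [0.32, -3.122, -0.004]
ft_force: [-1.3, -0.6, 0.3]
width: 0.5
grasp_force: 0.0
t 21.1 p [ 479.1 -324.7   78.3] uvz -25.0 -482.0 F [-1.3 -0.6  0.3] w 0.5 ydeg 101.7 tz [-0.003  0.002 -1.   ]
-> [-0.06 -0.06  0.41]
```

View pics/7.png

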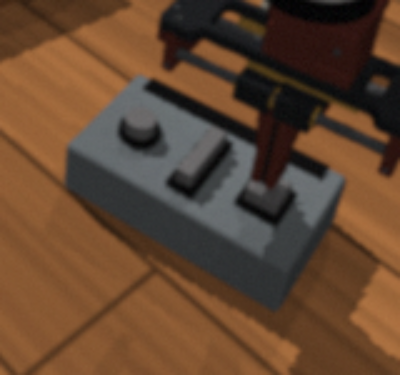

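The fingers are over the square key (268,190); the round key is up again and the bar is clear.

```bash
python3 -m jog '[[-0.05,-0.05,0.1,0,0,0,0],[0,0,0.1,0,0,0,0],[0,0,0.05,0,0,0,0],[0,0,0.05,0,0,0,0],[0,0,0.05,0,0,0,0],[0,0,0.05,0,0,0,0],[0,0,0.03,0,0,0,0],[0,0,0,0,0,0,0]]'
python3 -m jog '[[0,0,0.02,0,0,0,0],[0,0,0,0,0,0,0],[0,0,0,0,0,0,0]]'
```

```text
t: 21.95
ee_pos: [482.8, -327.8, 63.2]
orientation: [-0.319, 3.125, 0.0]
ft_force: [0.1, 1.2, 3.7]
width: 0.5
grasp_force: 2.2
t: 22.25
ee_pos: [482.8, -327.8, 62.4]
orientation: [-0.319, 3.125, 0.0]
ft_force: [0.1, 2.0, 4.8]
width: 0.6
grasp_force: 2.4
```

```bash
python3 -m jog '[[0,0,0.04,0,0,0,0],[0,0,0.02,0,0,0,0],[0,0,0,0,0,0,0],[0,0,0,0,0,0,0]]'
python3 -m jog '[[0,0,-0.2,0,0,0,0],[0,0,-0.5,0,0,0,0],[0,0,-0.5,0,0,0,0],[0,0,-0.5,0,0,0,0],[0,0,-0.5,0,0,0,0],[0,0,-0.5,0,0,0,0],[0,0,0,0,0,0,0]]'
python3 - <<'E'
from h import *
import cv2
a=optics.get_image('side');b=optics.get_image('top')
cv2.imwrite('pics/8.png',cv2.resize(np.vstack([a[60:370],b[60:300]]),None,fx=1.09,fy=1.09)[:,:,::-1])
E
```

```text
t: 22.65
ee_pos: [483.0, -327.9, 62.0]
orientation: [-0.319, 3.125, -0.0]
ft_force: [-7.3, 5.5, 25.4]
width: 0.7
grasp_force: 12.3
t: 23.35
ee_pos: [484.2, -329.1, 170.1]
orientation: [-0.319, 3.122, -0.006]
ft_force: [-0.8, -0.7, -1.3]
width: 0.3
grasp_force: 0.0
```

View pics/8.png

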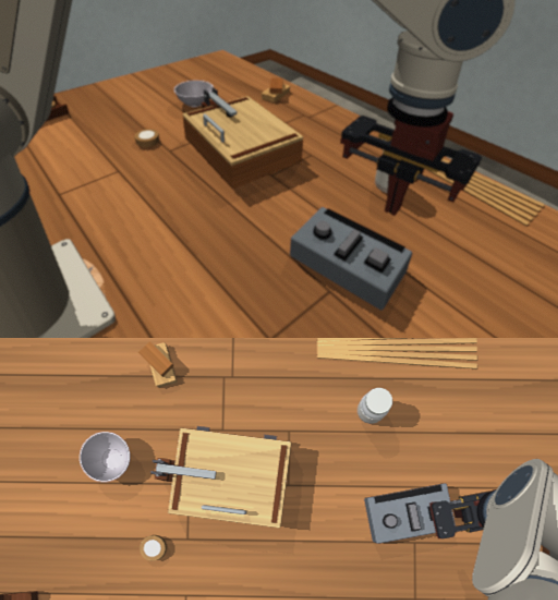

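The lid is closed, the clamp lies down on it, and the jar, bowl and spare disc are where they were. The arm is clear of everything.

```bash
python3 -c "
from workcell import ctrl
print(ctrl.close_job())"
```

```text
the job is handed in; nothing more can be done
None
```

I closed the lid, swung the clamp down onto it, then pressed the round key and the square key fully down in that order, and handed the job in at about 23 s of the 72 s allowed; the bar key was not pressed, and the jar, bowl and spare disc stayed where they were.

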